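Bottles on the drinks trolley in order of height

ROBOT

A 7-joint arm with a two-finger parallel gripper is mounted at the origin on the work surface. World frame = base frame: x ahead of the robot, y to its left, z up, the work surface at z = 0. Lengths are in m, angles in rad, forces in N, time in s.
With the tool pointing down it reaches from about 0.35 to 0.9 m from the base axis. Payload 8.1 kg.
Tool frame: the origin (TCP) lies on the centre line of the jaws, within the pads' length; the fingertips stand 19 mm ahead of it and the grasp point (between the pads) is the TCP; z points along the fingers, y is the line along which they close (so a half turn about z gives the same grasp; the last joint's range is limited). The gripper opens to 85 mm and grips with 20 to 120 N. Pads are 22 mm wide; open, the fingers measure 114 mm over their backs; the gripper's body (76 mm by 85 mm) begins 54 mm behind the grasp point. The pads swing forward as they close: fully open they stand 13 mm farther back than shut.
Start: joints at [1.041, 0.434, 0.025, 1.573, -0.012, 1.134, -0.075], TCP at [0.259, -0.569, 0.25] pointing down, gripper open.
Joint ranges: [-2.62, 2.62], [-0.44, 2.09], [-1.27, 1.32], [0.08, 2.57], [-1.32, 4.46], [0.12, 2], [-2.74, 2.74]. Speed limits (rad/s): [2.22, 2.22, 3.01, 3.01, 3.14, 3.14, 3.14].

INTERFACE

Orientations are given as [roll, pitch, yaw] about the fixed x, y, z axes, in that order (R = Rz(yaw) Ry(pitch) Rx(roll)).
In Python, from station import observe, capture, hand_in gives the robot as it stands.
- The arm moves only by the shell command python3 -m handwheel 'ROWS' [FORCE]. ROWS is a JSON object whose one key "rows" holds a list of rows, each an object with "delta_pos": the shift along the tool's x, y, z in units of 25 mm (1.0 is 25 mm), a list of three; "angular": the turn, a rotation vector about the tool's x, y, z in units of 6 degrees (1.0 is 6 degrees), a list of three; "claw": the finger opening in mm, from 0 to 85.4. A call has 1 to 12 rows; each row shifts and turns the commanded pose from where the row before left it, along the tool's axes as they then stand; what a row does not reach is not made up. A row lasts 1/8 s, in which the tool goes at most 62.5 mm and 10.7 degrees, less where a joint would pass 70% of its speed; a pose out of reach is approached as far as the arm can. A call is refused whole if a number of a shift passes 1 or a number of a turn 1, either way. A call with a gripper value outside its range is refused whole. The fingers move at their own pace and stop on an object; FORCE is the grip in N (left out, the last holds). Time passes only in rows, so rows that do not move let the fingers close. It gives the time, the measured TCP pose, the force, the opening and the grip force at its end, in the units of the state.
- observe(): the state, without advancing time (a new reading comes with each control period).
- capture(name): name is "side" or "top" or "wrist"; returns a dict with "img" (384x512x3 uint8, blue, green, red), "fx", "fy", "cx", "cy" (pixels), "D" ([k1, k2, p1, p2, k3] as OpenCV has them; the pictures are not rectified), "R" (3x3) and "t" (3): a world point X has camera coordinates R X + t; the wrist camera has in their place "T_tool_cam" (4x4, takes a point from camera to tool coordinates, whose origin is the TCP and whose axes are the flange's). Camera axes: x right, y down, z forward; pixel columns grow to the right and rows downward; lengths in m; the calibration is good to about 2 mm. A picture is of the moment at which its call begins: read the wrist's pose just before it. There is no depth.
- hand_in(): hands the job in; it is judged then, once.
The state is a dict: "t": time; "joints": joint angles; "joint_velocities": joint speeds; "effort": joint torques, N m; "ee_pos": TCP position; "orientation": TCP orientation; "force": force on the tool from outside, world axes, zero at the start; "ft_torque": the same for the moment, N m; "grip_width": opening from 0.0 (shut) to 1.0 (fully open); "gripper_force": force on a finger pad.
Only numpy, scipy, OpenCV 4.12 (cv2) and the standard library are available. Lean on these libraries where they do the work, as an engineer would, in place of code of your own. Each camera call takes 0.05 s, during which the arm holds its last target. There are 200 camera calls.

TASK

Dress the drinks trolley: stand the four small bottles on the row of coasters, one to each coaster, in order of height, with the tallest on the coaster next to the steel flask and stepping down to the shortest next to the grey jigger cup. Centre each bottle upright on its coaster, setting it down rather than dropping it and knocking none over. Leave the flask and the jigger cup where they stand.

Things in the scene. Friction and masses are not known exactly. Their poses are not given: they have to be found in the camera images.
- bottle_green: Closed dark green glass bottle, 165 mm tall (the tallest), loose, about 0.34 kg. Round 52 mm body with pale label, straight up to 95 mm, shoulder to 105 mm, then a 24 mm neck; on top a black cap, 29 mm across, 22 mm tall, good to grip from above. Origin: centre of the underside; z up. Starts upright on the bare trolley top (z = 0), between robot and coasters, in any of four places.
- bottle_amber: Closed amber-brown glass bottle, 140 mm tall (second tallest), loose, about 0.32 kg. Round 58 mm body with pale label, straight up to 80 mm, shoulder to 92 mm, then a 24 mm neck; on top a cork-brown cap, 30 mm across, 22 mm tall, good to grip from above. Origin: centre of the underside; z up. Starts upright on the bare trolley top (z = 0), between robot and coasters, in any of four places.
- bottle_red: Closed red bottle, 115 mm tall (third tallest), loose, about 0.18 kg. Round 46 mm body with pale label, straight up to 66 mm, shoulder to 74 mm, then a 24 mm neck; on top a white cap, 28 mm across, 22 mm tall, good to grip from above. Origin: centre of the underside; z up. Starts upright on the bare trolley top (z = 0), between robot and coasters, in any of four places.
- bottle_blue: Closed blue glass bottle, 92 mm tall (the shortest, and squat), loose, about 0.2 kg. Round 60 mm body with pale label, straight up to 42 mm, shoulder to 55 mm, then a 24 mm neck; on top a yellow cap, 30 mm across, 22 mm tall, good to grip from above. Origin: centre of the underside; z up. Starts upright on the bare trolley top (z = 0), between robot and coasters, in any of four places.
- coaster_white: Flat round off-white coaster, 94 mm across, 6 mm thick, fixed to the trolley top. Origin: centre of its underside; its top is 6 mm higher. One of four in a straight row at 115 mm centres, running roughly across (along y), beyond the bottles; the colours come in any order along the row and do not matter for the job.
- coaster_terracotta: Flat round terracotta red-brown coaster, 94 mm across, 6 mm thick, fixed to the trolley top. Origin: centre of its underside; its top is 6 mm higher. One of four in a straight row at 115 mm centres, running roughly across (along y), beyond the bottles; the colours come in any order along the row and do not matter for the job.
- coaster_slate: Flat round slate dark-grey coaster, 94 mm across, 6 mm thick, fixed to the trolley top. Origin: centre of its underside; its top is 6 mm higher. One of four in a straight row at 115 mm centres, running roughly across (along y), beyond the bottles; the colours come in any order along the row and do not matter for the job.
- coaster_sage: Flat round sage-green coaster, 94 mm across, 6 mm thick, fixed to the trolley top. Origin: centre of its underside; its top is 6 mm higher. One of four in a straight row at 115 mm centres, running roughly across (along y), beyond the bottles; the colours come in any order along the row and do not matter for the job.
- flask: Twist-cap steel flask, 68 mm across, 190 mm tall, black cap, about 0.45 kg, loose, in line with the row, centred 125 mm beyond the centre of the coaster at one end (either end). Origin: centre of the underside. Marks the tall end; leave it. (Two clear highball glasses and an opener in a clip stand at the far corners of the trolley, beyond the row, out of the way.)
- jigger: Grey ceramic jigger cup, open, 46 mm across at the rim, 46 mm tall, about 0.1 kg, loose, in line with the row, centred 125 mm beyond the centre of the coaster at the other end. Origin: centre of the underside. Marks the short end; leave it.

How it is judged:
At the end, for the whole second after the job is handed in: Each bottle is released and at rest, upright (0.1 rad) on a coaster of its own, within 15 mm of its centre; from the flask the order is green (165 mm), amber (140), red (115), blue (92, next to the jigger cup). Flask and jigger cup stand upright within 25 mm of their starts ((horizontal distance between bottle_green and coaster_white below 0.015 m or horizontal distance between bottle_green and coaster_terracotta below 0.015 m or horizontal distance between bottle_green and coaster_slate below 0.015 m or horizontal distance between bottle_green and coaster_sage below 0.015 m) and horizontal distance between bottle_green and flask below 0.18 m and height (world z) of bottle_green between 0.003 and 0.01 m and angle between each of bottle_green, bottle_amber, bottle_red, bottle_blue, flask, jigger's own z axis and vertical below 0.1 rad and linear speed of each of bottle_green, bottle_amber, bottle_red, bottle_blue below 0.02 m/s and angular speed of each of bottle_green, bottle_amber, bottle_red, bottle_blue below 0.2 rad/s and (horizontal distance between bottle_amber and coaster_white below 0.015 m or horizontal distance between bottle_amber and coaster_terracotta below 0.015 m or horizontal distance between bottle_amber and coaster_slate below 0.015 m or horizontal distance between bottle_amber and coaster_sage below 0.015 m) and horizontal distance between bottle_amber and flask between 0.18 and 0.3 m and height (world z) of bottle_amber between 0.003 and 0.01 m and (horizontal distance between bottle_red and coaster_white below 0.015 m or horizontal distance between bottle_red and coaster_terracotta below 0.015 m or horizontal distance between bottle_red and coaster_slate below 0.015 m or horizontal distance between bottle_red and coaster_sage below 0.015 m) and horizontal distance between bottle_red and flask between 0.3 and 0.41 m and height (world z) of bottle_red between 0.003 and 0.01 m and (horizontal distance between bottle_blue and coaster_white below 0.015 m or horizontal distance between bottle_blue and coaster_terracotta below 0.015 m or horizontal distance between bottle_blue and coaster_slate below 0.015 m or horizontal distance between bottle_blue and coaster_sage below 0.015 m) and horizontal distance between bottle_blue and flask above 0.41 m and height (world z) of bottle_blue between 0.003 and 0.01 m and distance of each of flask, jigger from where it was at the start of the episode below 0.025 m); the robot touches nothing.
It fails at once if the flask or the jigger cup is disturbed (shifted by over 25 mm or tipped by over 0.3 rad) (distance of any of flask, jigger from where it was at the start of the episode above 0.025 m or angle between any of flask, jigger's own z axis and vertical above 0.3 rad).
It fails at once if a bottle is knocked or tipped over (leans by more than 0.7 rad) (angle between any of bottle_green, bottle_amber, bottle_red, bottle_blue's own z axis and vertical above 0.7 rad).
It fails at once if a bottle is dropped (falls out of the fingers, moving faster than 0.5 m/s, a drop of more than about 13 mm) ((contact force between the fingers and bottle_green below 0.3 N and linear speed of bottle_green above 0.5 m/s) or (contact force between the fingers and bottle_amber below 0.3 N and linear speed of bottle_amber above 0.5 m/s) or (contact force between the fingers and bottle_red below 0.3 N and linear speed of bottle_red above 0.5 m/s) or (contact force between the fingers and bottle_blue below 0.3 N and linear speed of bottle_blue above 0.5 m/s)).
It also fails if it takes over 104 s, if anything falls off the work surface, if the arm or the gripper's body presses on something with over 40 N, if the wrist force passes 120 N, or if a joint passes its speed limit or range.

## Working session

There is one attempt and no reset: what is moved stays moved. The work goes in short steps, Python scripts to look and compute and a shell command to move; the robot and the scene stay as the last step left them, time stands still between calls to the robot, and variables do not carry over. Pictures are saved under pics/ and viewed, at most 14 in all, crops included, and the job is handed in when it is done.

```bash
mkdir -p pics; ls
python3 - <<'E'
from station import observe, capture
import cv2
s=observe(); print(s)
for n in ("top","side"):
    c=capture(n); cv2.imwrite(f"pics/{n}0.png",c["img"]); print(n,{k:v for k,v in c.items() if k!="img"})
E
```

```text
pics
{'t': 0.0, 'joints': array([ 1.04138699,  0.43520546,  0.02496869,  1.57410991, -0.0115892 ,
        1.1340149 , -0.07509774]), 'joint_velocities': array([ 3.12136862e-05,  1.53750998e-03, -6.95640585e-04, -1.71880609e-03,
        2.50375143e-04,  3.52535546e-04,  6.60138202e-04]), 'effort': array([-9.54652278e-04, -6.70468068e+01,  1.02480568e+00, -3.16225469e+01,
        1.56891748e-02,  1.23243558e-02, -6.87735948e-06]), 'ee_pos': array([ 0.25847733, -0.56851116,  0.24953184]), 'orientation': array([-3.14000710e+00,  1.51887139e-04,  4.26750240e-01]), 'force': array([-0.481476  ,  0.18759674, -0.04280518]), 'ft_torque': array([0.0347413 , 0.0102146 , 0.02047336]), 'gripper_force': 0.0, 'grip_width': 0.9965048944056631}
top {'fx': 434.411985620989, 'fy': 434.411985620989, 'cx': 254.68964919497756, 'cy': 190.70877842102752, 'D': array([-0.06467137,  0.        ,  0.        ,  0.        ,  0.        ]), 'R': array([[-0.01069598, -0.9996959 , -0.02221957],
       [-0.99769393,  0.01215874, -0.06677566],
       [ 0.06702552,  0.0214541 , -0.99752058]]), 't': array([0.03137784, 0.55380707, 1.02104428])}
side {'fx': 484.59814207836615, 'fy': 484.59814207836615, 'cx': 255.83632093469691, 'cy': 188.62472342236833, 'D': array([-0.0168494,  0.       ,  0.       ,  0.       ,  0.       ]), 'R': array([[-0.92054516, -0.39039548,  0.01371008],
       [-0.28850086,  0.65577905, -0.69765399],
       [ 0.26337018, -0.64617738, -0.71630367]]), 't': array([0.50833996, 0.19108015, 0.98360638])}
```

View pics/top0.png

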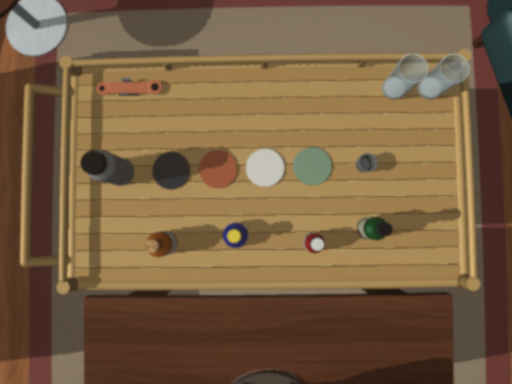

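View pics/side0.png

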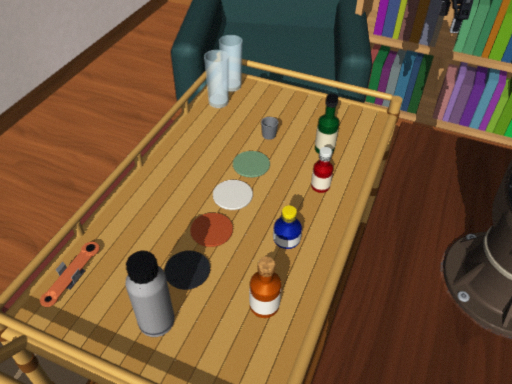

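The top view has the flask at (108,168), jigger at (367,162), coasters slate/terracotta/white/sage at (171,170), (218,169), (265,168), (312,166), and caps amber (152,246), blue (234,236), red (317,243), green (386,229). The side view agrees, and the flask is at the +y end.

```bash
cat > vis.py <<'E'
import cv2, numpy as np
def ray_plane(c, uv, z, R=None, t=None):
    R=c["R"] if R is None else R; t=c["t"] if t is None else t
    K=np.array([[c["fx"],0,c["cx"]],[0,c["fy"],c["cy"]],[0,0,1]])
    p=cv2.undistortPoints(np.array([[uv]],float),K,c["D"])[0,0]
    d=R.T@np.array([p[0],p[1],1]); o=-R.T@t
    return o+d*(z-o[2])/d[2]
def proj(c,X,R=None,t=None):
    R=c["R"] if R is None else R; t=c["t"] if t is None else t
    K=np.array([[c["fx"],0,c["cx"]],[0,c["fy"],c["cy"]],[0,0,1]])
    return cv2.projectPoints(np.array(X,float).reshape(-1,1,3),cv2.Rodrigues(R)[0],t,K,c["D"])[0][:,0]
def wrist_pose(c,s):
    from scipy.spatial.transform import Rotation as Ro
    T=np.eye(4); T[:3,:3]=Ro.from_euler('xyz',s["orientation"]).as_matrix(); T[:3,3]=s["ee_pos"]
    M=np.linalg.inv(T@c["T_tool_cam"]); return M[:3,:3],M[:3,3]
def flood(img,uv,tol):
    m=np.zeros((img.shape[0]+2,img.shape[1]+2),np.uint8)
    cv2.floodFill(cv2.GaussianBlur(img,(3,3),0),m,tuple(map(int,uv)),0,(tol,)*3,(tol,)*3,4|cv2.FLOODFILL_MASK_ONLY|cv2.FLOODFILL_FIXED_RANGE|(255<<8))
    m=m[1:-1,1:-1]; ys,xs=np.nonzero(m); return m,(xs.mean(),ys.mean()),len(xs),(xs.min(),xs.max(),ys.min(),ys.max())
E
python3 - <<'E'
from station import capture; from vis import *
top=capture("top"); side=capture("side")
np.savez("c0.npz",top=top["img"],side=side["img"])
S={"slate":(171,170,.006,25),"terra":(218,169,.006,30),"white":(265,168,.006,35),"sage":(312,166,.006,30),
"amber":(150,246,.135,30),"blue":(234,236,.09,45),"red":(317,243,.112,45),"green":(386,229,.158,20),"flaskcap":(93,162,.185,25)}
S2={"slate":(188,270,.006,25),"terra":(212,230,.006,30),"white":(232,194,.006,35),"sage":(251,164,.006,30)}
for im,c,SS in (("top",top,S),("side",side,S2)):
  for n,(u,v,z,tol) in SS.items():
    m,ce,N,bb=flood(c["img"],(u,v),tol); print(im,n,np.round(ce,1),N,bb,np.round(ray_plane(c,ce,z),4))
a=cv2.resize(top["img"][195:275,125:265],None,fx=5,fy=5,interpolation=cv2.INTER_CUBIC)
b=cv2.resize(top["img"][195:275,270:410],None,fx=5,fy=5,interpolation=cv2.INTER_CUBIC)
cv2.imwrite("pics/crop1.png",cv2.resize(np.vstack([a,b]),(525,600)))
E
```

```text
top slate [170.9 169.8] 1032 (np.int64(153), np.int64(189), np.int64(152), np.int64(187)) [0.6089 0.2299 0.006 ]
top terra [217.7 169.6] 1043 (np.int64(160), np.int64(245), np.int64(146), np.int64(187)) [0.6076 0.1149 0.006 ]
top white [264.3 167.2] 1100 (np.int64(246), np.int64(283), np.int64(149), np.int64(185)) [0.612  0.0013 0.006 ]
top sage [311.6 165.9] 1203 (np.int64(292), np.int64(330), np.int64(147), np.int64(185)) [ 0.6138 -0.1136  0.006 ]
top amber [281.7 178.3] 64805 (np.int64(96), np.int64(466), np.int64(63), np.int64(292)) [ 0.5722 -0.0353  0.135 ]
top blue [233.5 235.6] 116 (np.int64(228), np.int64(239), np.int64(230), np.int64(241)) [0.45   0.0716 0.09  ]
top red [316.9 244. ] 109 (np.int64(311), np.int64(323), np.int64(239), np.int64(249)) [ 0.4309 -0.1101  0.112 ]
top green [383.  228.1] 182 (np.int64(376), np.int64(391), np.int64(220), np.int64(236)) [ 0.4643 -0.2414  0.158 ]
top flaskcap [ 94.5 162.4] 483 (np.int64(82), np.int64(107), np.int64(151), np.int64(174)) [0.6053 0.3501 0.185 ]
side slate [186.4 269.4] 1309 (np.int64(164), np.int64(208), np.int64(251), np.int64(288)) [0.6071 0.2336 0.006 ]
side terra [217.9 229.1] 754 (np.int64(200), np.int64(232), np.int64(212), np.int64(247)) [0.5951 0.1122 0.006 ]
side white [232.2 194.5] 890 (np.int64(213), np.int64(251), np.int64(180), np.int64(209)) [0.6106 0.0046 0.006 ]
side sage [251.1 163.6] 778 (np.int64(233), np.int64(269), np.int64(151), np.int64(176)) [ 0.6124 -0.1112  0.006 ]
```

View pics/crop1.png

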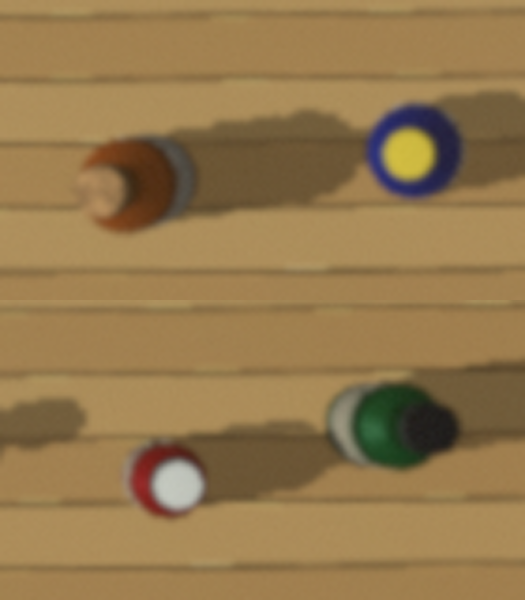

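The crop puts the amber cap top at about (152.5,246.2), green at (384.7,229.4), blue at (233.5,235.6) and red at (316.9,244). I'll turn the tool so its x is world +y and its y is world +x, then go to green first.

```bash
python3 - <<'E'
import numpy as np
from station import capture; from vis import *
c=capture("top")
for n,uv,z in (("green",(384.7,229.4),.165),("amber",(152.5,246.2),.14),("blue",(233.5,235.6),.092),("red",(316.9,244),.115),("jig",(367,161),.046),("flask",(93,162),.19),("frontrail",(200,285),.03),("railpost",(66,286),.05)): print(n,np.round(ray_plane(c,uv,z),4))
E
python3 -m handwheel '{"rows":[{"delta_pos":[0,0,-0.2],"angular":[0,0,-1],"claw":85},{"delta_pos":[0,0,-0.2],"angular":[0,0,-1],"claw":85},{"delta_pos":[0,0,-0.2],"angular":[0,0,-1],"claw":85},{"delta_pos":[0,0,-0.2],"angular":[0,0,-1],"claw":85},{"delta_pos":[0,0,-0.2],"angular":[0,0,-1],"claw":85},{"delta_pos":[0,0,-0.2],"angular":[0,0,-1],"claw":85},{"delta_pos":[0,0,-0.2],"angular":[0,0,-1],"claw":85},{"delta_pos":[0,0,-0.2],"angular":[0,0,-1],"claw":85},{"delta_pos":[0,0,-0.2],"angular":[0,0,-1],"claw":85},{"delta_pos":[0,0,-0.2],"angular":[0,0,-1],"claw":85},{"delta_pos":[0,0,0],"angular":[0,0,-0.92],"claw":85},{"delta_pos":[0,0,0],"angular":[0,0,0],"claw":85}]}' 60
```

```text
green [ 0.4618 -0.243   0.165 ]
amber [0.4309 0.2401 0.14  ]
blue [0.4502 0.0715 0.092 ]
red [ 0.4311 -0.1097  0.115 ]
jig [ 0.6188 -0.2391  0.046 ]
flask [0.6055 0.3513 0.19  ]
frontrail [0.3329 0.1557 0.03  ]
railpost [0.3333 0.4698 0.05  ]
t: 1.75
ee_pos: [0.2586, -0.5689, 0.3002]
orientation: [-3.142, -0.0, 1.57]
force: [0.4, -0.4, -0.1]
grip_width: 0.996
gripper_force: 0.0
```

```bash
python3 -m handwheel '{"rows":[{"delta_pos":[1,0.68,0],"angular":[0,0,0],"claw":85},{"delta_pos":[1,0.68,0],"angular":[0,0,0],"claw":85},{"delta_pos":[1,0.68,0],"angular":[0,0,0],"claw":85},{"delta_pos":[1,0.68,0],"angular":[0,0,0],"claw":85},{"delta_pos":[1,0.68,0],"angular":[0,0,0],"claw":85},{"delta_pos":[1,0.68,0],"angular":[0,0,0],"claw":85},{"delta_pos":[1,0.68,0],"angular":[0,0,0],"claw":85},{"delta_pos":[1,0.68,0],"angular":[0,0,0],"claw":85},{"delta_pos":[1,0.68,0],"angular":[0,0,0],"claw":85},{"delta_pos":[1,0.68,0],"angular":[0,0,0],"claw":85},{"delta_pos":[1,0.68,0],"angular":[0,0,0],"claw":85},{"delta_pos":[0,0,0],"angular":[0,0,0],"claw":85}]}'
python3 - <<'E'
from station import *; from vis import *
s=observe(); c=capture("wrist"); R,t=wrist_pose(c,s); cv2.imwrite("pics/w1.png",c["img"])
print(s["ee_pos"],np.round(c["T_tool_cam"],3),c["fx"])
for n,X in (("green",(.462,-.243,.165)),("sage",(.6138,-.1136,.006)),("red",(.431,-.11,.115))): print(n,proj(c,X,R,t))
E
```

```text
t: 3.25
ee_pos: [0.4473, -0.2915, 0.3004]
orientation: [3.141, -0.001, 1.572]
force: [-1.1, -0.2, -0.7]
grip_width: 0.995
gripper_force: 0.0
[ 0.4472893  -0.2915345   0.30038702] [[ 0.    -0.956 -0.295  0.074]
 [ 1.    -0.     0.001 -0.   ]
 [-0.001 -0.295  0.956 -0.125]
 [ 0.     0.     0.     1.   ]] 297.75597288887275
green [[271.74567531 132.78578306]]
sage [[383.89772166  20.79407019]]
red [[237.15539563 -17.5704827 ]]
```

View pics/w1.png

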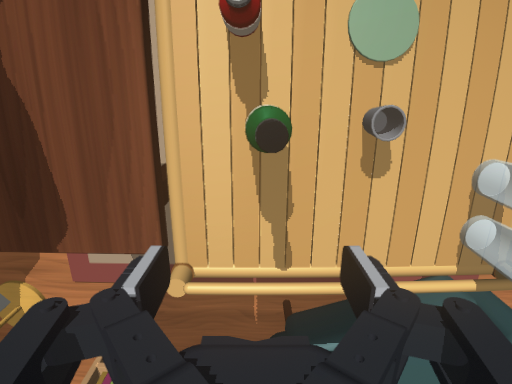

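The wrist picture shows the green cap disc at about (272,136) where I predicted (272,133), so they agree to within about 3 mm. I'll fit the blobs in this picture.

Run:
```python
from station import *; from vis import *
s=observe(); c=capture("wrist"); R,t=wrist_pose(c,s)
for n,uv,z,tol in (("green",(271,136),.165,14),("sage",(384,24),.006,28)):
    m,ce,N,bb=flood(c["img"],uv,tol); cs,_=cv2.findContours(m,0,2); k=max(cs,key=cv2.contourArea); cc=cv2.minEnclosingCircle(k)
    print(n,np.round(ce,1),N,list(map(int,bb)),cc,np.round(ray_plane(c,ce,z,R,t),4),np.round(ray_plane(c,cc[0],z,R,t),4))
```

```text
green [272.4 134. ] 872 [257, 289, 118, 150] ((272.0, 135.0), 18.027854919433594) [ 0.4615 -0.2459  0.165 ] [ 0.4612 -0.2467  0.165 ]
sage [384.1  25.8] 3489 [349, 419, 0, 58] ((385.1529541015625, 21.67058753967285), 37.132476806640625) [ 0.6136 -0.122   0.006 ] [ 0.6145 -0.117   0.006 ]
```

```bash
python3 -m handwheel '{"rows":[{"delta_pos":[0.93,0.28,0],"angular":[0,0,0],"claw":85},{"delta_pos":[0.93,0.29,0],"angular":[0,0,0],"claw":85},{"delta_pos":[0,0,0],"angular":[0,0,0],"claw":70},{"delta_pos":[0,0,0],"angular":[0,0,0],"claw":70},{"delta_pos":[0,0,1],"angular":[0,0,0],"claw":70},{"delta_pos":[0,0,1],"angular":[0,0,0],"claw":70},{"delta_pos":[0,0,1],"angular":[0,0,0],"claw":70},{"delta_pos":[0,0,1],"angular":[0,0,0],"claw":70},{"delta_pos":[0,0,1],"angular":[0,0,0],"claw":70},{"delta_pos":[0,0,0.5],"angular":[0,0,0],"claw":70},{"delta_pos":[0,0,0.3],"angular":[0,0,0],"claw":70},{"delta_pos":[0,0,0],"angular":[0,0,0],"claw":70}]}' 40
```

```text
t: 4.85
ee_pos: [0.4601, -0.2479, 0.1554]
orientation: [-3.141, 0.0, 1.57]
force: [-0.6, 0.9, -0.9]
grip_width: 0.82
gripper_force: 0.0
```

```bash
python3 -m handwheel '{"rows":[{"delta_pos":[0.05,0.05,0],"angular":[0,0,0],"claw":50},{"delta_pos":[0,0,0],"angular":[0,0,0],"claw":42},{"delta_pos":[0,0,0],"angular":[0,0,0],"claw":36},{"delta_pos":[0,0,0],"angular":[0,0,0],"claw":33},{"delta_pos":[0,0,0],"angular":[0,0,0],"claw":30},{"delta_pos":[0,0,0],"angular":[0,0,0],"claw":27},{"delta_pos":[0,0,0],"angular":[0,0,0],"claw":20},{"delta_pos":[0,0,0],"angular":[0,0,0],"claw":10},{"delta_pos":[0,0,0],"angular":[0,0,0],"claw":10}]}' 40
```

```text
t: 5.98
ee_pos: [0.4617, -0.2464, 0.1555]
orientation: [3.141, 0.0, 1.57]
force: [0.2, 0.2, 4.1]
grip_width: 0.322
gripper_force: 39.3
```

```bash
python3 -m handwheel '{"rows":[{"delta_pos":[0,0,-0.2],"angular":[0,0,0],"claw":10},{"delta_pos":[0,0,-0.5],"angular":[0,0,0],"claw":10},{"delta_pos":[0,0,-1],"angular":[0,0,0],"claw":10},{"delta_pos":[0,0,-1],"angular":[0,0,0],"claw":10},{"delta_pos":[0,0,-1],"angular":[0,0,0],"claw":10},{"delta_pos":[0,0,-1],"angular":[0,0,0],"claw":10},{"delta_pos":[0,0,-1],"angular":[0,0,0],"claw":10},{"delta_pos":[0.3,0.1,-0.8],"angular":[0,0,0],"claw":10},{"delta_pos":[0.6,0.2,-0.4],"angular":[0,0,0],"claw":10},{"delta_pos":[0.9,0.3,0],"angular":[0,0,0],"claw":10},{"delta_pos":[1,0.3,0],"angular":[0,0,0],"claw":10},{"delta_pos":[1,0.3,0],"angular":[0,0,0],"claw":10}]}' 60
python3 -m handwheel '{"rows":[{"delta_pos":[1,0.3,0],"angular":[0,0,0],"claw":10},{"delta_pos":[1,0.3,0],"angular":[0,0,0],"claw":10},{"delta_pos":[1,0.3,0],"angular":[0,0,0],"claw":10},{"delta_pos":[1,0.3,0],"angular":[0,0,0],"claw":10},{"delta_pos":[1,0.3,0],"angular":[0,0,0],"claw":10},{"delta_pos":[1,0.3,0],"angular":[0,0,0],"claw":10},{"delta_pos":[1,0.3,0],"angular":[0,0,0],"claw":10},{"delta_pos":[1,0.3,0],"angular":[0,0,0],"claw":10},{"delta_pos":[1,0.3,0],"angular":[0,0,0],"claw":10},{"delta_pos":[1,0.3,0],"angular":[0,0,0],"claw":10},{"delta_pos":[0.4,0.2,0],"angular":[0,0,0],"claw":10},{"delta_pos":[0,0,0],"angular":[0,0,0],"claw":10}]}'
python3 - <<'E'
from station import *; from vis import *
s=observe(); c=capture("wrist"); R,t=wrist_pose(c,s); cv2.imwrite("pics/w2.png",c["img"])
print(s["ee_pos"],s["orientation"],s["gripper_force"])
for n,X in (("slate",(.6085,.2305,.006)),("flask",(.6055,.3513,.19)),("terra",(.61,.116,.006))): print(n,proj(c,X,R,t))
E
```

```text
t: 7.48
ee_pos: [0.4913, -0.1495, 0.3275]
orientation: [-3.141, -0.0, 1.571]
force: [0.1, -0.9, -3.4]
grip_width: 0.318
gripper_force: 59.6
t: 8.98
ee_pos: [0.5713, 0.1092, 0.3275]
orientation: [-3.141, 0.0, 1.572]
force: [-0.0, 0.0, -3.7]
grip_width: 0.316
gripper_force: 59.5
[0.57133354 0.10920179 0.32745465] [-3.14072769e+00  8.25446254e-05  1.57162883e+00] 59.51229214668274
slate [[281.42948896  67.36032877]]
flask [[ 301.2939162  -128.01133119]]
terra [[280.59408362 148.60730189]]
```

View pics/w2.png

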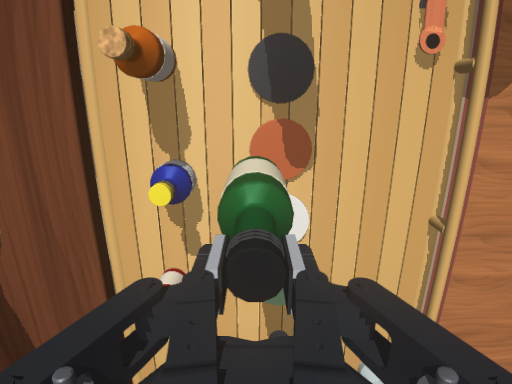

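The bottle hangs straight in the jaws. Slate is at (281,68), terracotta at (281,150), the amber cap at (113,41) and the blue cap at (161,194). I'll measure these from the same view.

Run:
```python
from station import *; from vis import *
s=observe(); c=capture("wrist"); R,t=wrist_pose(c,s)
for n,uv,z,tol in (("slate",(281,68),.006,14),("terra",(281,140),.006,28),("amber",(112,41),.14,45),("blue",(161,195),.092,45)):
    m,ce,N,bb=flood(c["img"],uv,tol); cs,_=cv2.findContours(m,0,2); k=max(cs,key=cv2.contourArea); cc=cv2.minEnclosingCircle(k)
    print(n,np.round(ce,1),N,list(map(int,bb)),np.round(cc[0],1),np.round(cc[1],1),np.round(ray_plane(c,ce,z,R,t),4),np.round(ray_plane(c,cc[0],z,R,t),4))
```

```text
slate [287.4  65.8] 2659 [264, 313, 33, 101] [281.5  66.9] 34.4 [0.6169 0.2312 0.006 ] [0.6088 0.2297 0.006 ]
terra [273.  147.2] 1443 [250, 303, 117, 178] [281.  147.6] 31.4 [0.5987 0.1168 0.006 ] [0.6105 0.1161 0.006 ]
amber [281.3 129.9] 75652 [74, 474, 0, 308] [272. 124.] 233.6 [0.5987 0.1543 0.14  ] [0.589  0.1602 0.14  ]
blue [158.5 193.8] 410 [147, 169, 183, 205] [158.7 193.5] 11.8 [0.4485 0.0703 0.092 ] [0.4488 0.0707 0.092 ]
```

```bash
python3 -m handwheel '{"rows":[{"delta_pos":[0.5,0.2,0],"angular":[0,0,0],"claw":10},{"delta_pos":[1,0.3,0],"angular":[0,0,0],"claw":10},{"delta_pos":[1,0.3,0],"angular":[0,0,0],"claw":10},{"delta_pos":[1,0.3,0],"angular":[0,0,0],"claw":10},{"delta_pos":[0.85,0.2,0],"angular":[0,0,0],"claw":10},{"delta_pos":[0.5,0.2,0],"angular":[0,0,0],"claw":10},{"delta_pos":[0,0,0],"angular":[0,0,0],"claw":10},{"delta_pos":[0,0,0.5],"angular":[0,0,0],"claw":10},{"delta_pos":[0,0,1],"angular":[0,0,0],"claw":10},{"delta_pos":[0,0,1],"angular":[0,0,0],"claw":10},{"delta_pos":[0,0,1],"angular":[0,0,0],"claw":10},{"delta_pos":[0,0,1],"angular":[0,0,0],"claw":10}]}'
python3 -m handwheel '{"rows":[{"delta_pos":[0,0,1],"angular":[0,0,0],"claw":10},{"delta_pos":[0,0,0.6],"angular":[0,0,0],"claw":10},{"delta_pos":[0,0,0.2],"angular":[0,0,0],"claw":10},{"delta_pos":[0,0,0],"angular":[0,0,0],"claw":10},{"delta_pos":[0,0,0],"angular":[0,0,0],"claw":10}]}'
```

```text
t: 10.58
ee_pos: [0.609, 0.2281, 0.2138]
orientation: [-3.141, 0.001, 1.569]
force: [0.4, 0.4, -3.7]
grip_width: 0.322
gripper_force: 59.7
t: 11.2
ee_pos: [0.6097, 0.2301, 0.1713]
orientation: [3.14, -0.001, 1.57]
force: [-0.3, 0.5, -2.7]
grip_width: 0.32
gripper_force: 59.5
```

```bash
python3 -m handwheel '{"rows":[{"delta_pos":[0,0,0.2],"angular":[0,0,0],"claw":10},{"delta_pos":[0,0,0.1],"angular":[0,0,0],"claw":10},{"delta_pos":[0,0,0],"angular":[0,0,0],"claw":10},{"delta_pos":[0,0,0],"angular":[0,0,0],"claw":10}]}'
python3 -m handwheel '{"rows":[{"delta_pos":[0,0,0.05],"angular":[0,0,0],"claw":10},{"delta_pos":[0,0,0],"angular":[0,0,0],"claw":10}]}'
```

```text
t: 11.7
ee_pos: [0.6092, 0.2299, 0.1628]
orientation: [3.142, -0.0, 1.57]
force: [-0.2, -0.0, -4.1]
grip_width: 0.324
gripper_force: 59.5
t: 11.95
ee_pos: [0.6093, 0.2299, 0.1618]
orientation: [3.141, -0.0, 1.57]
force: [0.6, -0.7, -1.7]
grip_width: 0.316
gripper_force: 59.8
```

```bash
python3 -m handwheel '{"rows":[{"delta_pos":[0,0,0.03],"angular":[0,0,0],"claw":10},{"delta_pos":[0,0,0],"angular":[0,0,0],"claw":10}]}'
python3 -m handwheel '{"rows":[{"delta_pos":[0,0,0],"angular":[0,0,0],"claw":29},{"delta_pos":[0,0,0],"angular":[0,0,0],"claw":32},{"delta_pos":[0,0,0],"angular":[0,0,0],"claw":36},{"delta_pos":[0,0,0],"angular":[0,0,0],"claw":45},{"delta_pos":[0,0,0],"angular":[0,0,0],"claw":60},{"delta_pos":[0,0,0],"angular":[0,0,0],"claw":70},{"delta_pos":[0,0,0],"angular":[0,0,0],"claw":70},{"delta_pos":[0,0,-0.5],"angular":[0,0,0],"claw":70},{"delta_pos":[0,0,-1],"angular":[0,0,0],"claw":70},{"delta_pos":[0,0,-1],"angular":[0,0,0],"claw":70},{"delta_pos":[0,0,-1],"angular":[0,0,0],"claw":70},{"delta_pos":[0,0,-1],"angular":[0,0,0],"claw":70}]}' 40
```

```text
t: 12.2
ee_pos: [0.6096, 0.2301, 0.1617]
orientation: [3.14, -0.0, 1.57]
force: [-0.6, -1.3, 4.2]
grip_width: 0.32
gripper_force: 60.5
t: 13.7
ee_pos: [0.6091, 0.23, 0.2752]
orientation: [3.141, -0.0, 1.57]
force: [-0.5, 0.3, -0.0]
grip_width: 0.819
gripper_force: 0.0
```

```bash
python3 -m handwheel '{"rows":[{"delta_pos":[-0.25,-0.9,0],"angular":[0,0,0],"claw":70},{"delta_pos":[-0.25,-0.9,0],"angular":[0,0,0],"claw":70},{"delta_pos":[-0.25,-0.9,0],"angular":[0,0,0],"claw":70},{"delta_pos":[-0.25,-0.9,0],"angular":[0,0,0],"claw":70},{"delta_pos":[-0.25,-0.9,0],"angular":[0,0,0],"claw":70},{"delta_pos":[-0.25,-0.9,0],"angular":[0,0,0],"claw":70},{"delta_pos":[-0.25,-0.9,0],"angular":[0,0,0],"claw":70},{"delta_pos":[-0.25,-0.82,0],"angular":[0,0,0],"claw":70},{"delta_pos":[0,0,0],"angular":[0,0,0],"claw":70},{"delta_pos":[0,0,0],"angular":[0,0,0],"claw":70}]}'
python3 - <<'E'
from station import *; from vis import *
s=observe(); c=capture("wrist"); R,t=wrist_pose(c,s); im=c["img"]; p=proj(c,(.431,.24,.14),R,t)[0]; print(s["ee_pos"],p)
u,v=map(int,p); cv2.imwrite("pics/w3.png",cv2.resize(im,(768,576)))
hsv=cv2.cvtColor(im,cv2.COLOR_BGR2HSV); print(hsv[v-12:v+13:4,u-12:u+13:4].tolist())
E
```

```text
t: 14.95
ee_pos: [0.4319, 0.1802, 0.274]
orientation: [3.14, -0.0, 1.57]
force: [0.2, 0.6, -0.1]
grip_width: 0.822
gripper_force: 0.0
[0.43193576 0.1801992  0.27400191] [253.31876082 119.41228189]
[[[17, 123, 230], [16, 127, 200], [16, 128, 181], [16, 127, 200], [16, 127, 193], [16, 126, 225], [17, 125, 230]], [[16, 126, 224], [16, 128, 211], [16, 129, 210], [16, 129, 216], [16, 127, 186], [16, 125, 225], [16, 128, 220]], [[16, 128, 209], [16, 126, 222], [17, 124, 228], [16, 128, 204], [17, 125, 224], [17, 123, 232], [17, 125, 224]], [[16, 125, 227], [18, 121, 238], [16, 126, 223], [16, 129, 194], [16, 127, 209], [16, 128, 204], [16, 127, 205]], [[17, 124, 227], [16, 129, 212], [16, 127, 189], [16, 128, 197], [16, 128, 202], [16, 128, 197], [16, 128, 204]], [[16, 128, 205], [16, 128, 215], [16, 127, 171], [16, 129, 210], [16, 128, 209], [16, 128, 216], [16, 128, 212]], [[13, 193, 116], [16, 131, 167], [16, 128, 205], [16, 128, 185], [16, 129, 184], [16, 126, 224], [14, 164, 120]]]
```

View pics/w3.png

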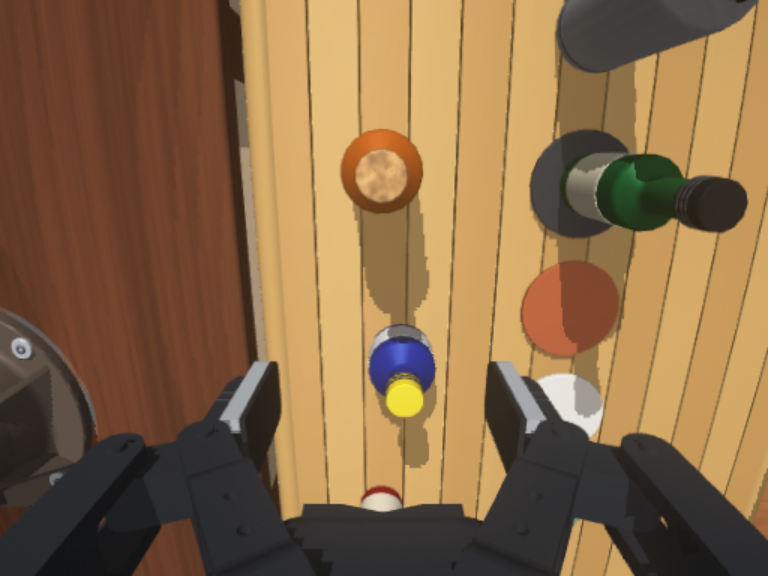

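Amber's cap is at (254.7,117) in native pixels, giving about (0.432, 0.242). Green stands upright on slate.

```bash
python3 -m handwheel '{"rows":[{"delta_pos":[1,0,0],"angular":[0,0,0],"claw":70},{"delta_pos":[1,0,0],"angular":[0,0,0],"claw":70},{"delta_pos":[0.47,0,0],"angular":[0,0,0],"claw":70},{"delta_pos":[0,0,0.5],"angular":[0,0,0],"claw":70},{"delta_pos":[0,0,1],"angular":[0,0,0],"claw":70},{"delta_pos":[0,0,1],"angular":[0,0,0],"claw":70},{"delta_pos":[0,0,1],"angular":[0,0,0],"claw":70},{"delta_pos":[0,0,1],"angular":[0,0,0],"claw":70},{"delta_pos":[0,0,0.8],"angular":[0,0,0],"claw":70},{"delta_pos":[0,0,0.46],"angular":[0,0,0],"claw":70},{"delta_pos":[0,0,0],"angular":[0,0,0],"claw":70},{"delta_pos":[0,0,0],"angular":[0,0,0],"claw":60}]}'
python3 -m handwheel '{"rows":[{"delta_pos":[0,0,0],"angular":[0,0,0],"claw":50},{"delta_pos":[0,0,0],"angular":[0,0,0],"claw":42},{"delta_pos":[0,0,0],"angular":[0,0,0],"claw":36},{"delta_pos":[0,0,0],"angular":[0,0,0],"claw":33},{"delta_pos":[0,0,0],"angular":[0,0,0],"claw":30},{"delta_pos":[0,0,0],"angular":[0,0,0],"claw":27},{"delta_pos":[0,0,0],"angular":[0,0,0],"claw":20},{"delta_pos":[0,0,0],"angular":[0,0,0],"claw":10},{"delta_pos":[0,0,0],"angular":[0,0,0],"claw":10}]}' 50
```

```text
t: 16.5
ee_pos: [0.4315, 0.2418, 0.1298]
orientation: [3.141, -0.0, 1.57]
force: [-0.6, -0.3, 0.3]
grip_width: 0.703
gripper_force: 0.0
t: 17.62
ee_pos: [0.4315, 0.2418, 0.1295]
orientation: [3.141, -0.0, 1.57]
force: [-0.3, -0.3, 4.6]
grip_width: 0.337
gripper_force: 49.2
```

```bash
python3 -m handwheel '{"rows":[{"delta_pos":[0,0,-0.3],"angular":[0,0,0],"claw":10},{"delta_pos":[0,0,-0.7],"angular":[0,0,0],"claw":10},{"delta_pos":[0,0,-1],"angular":[0,0,0],"claw":10},{"delta_pos":[0,0,-1],"angular":[0,0,0],"claw":10},{"delta_pos":[-0.25,0.35,-0.7],"angular":[0,0,0],"claw":10},{"delta_pos":[-0.5,0.7,-0.3],"angular":[0,0,0],"claw":10},{"delta_pos":[-0.6,0.8,0],"angular":[0,0,0],"claw":10},{"delta_pos":[-0.6,0.9,0],"angular":[0,0,0],"claw":10},{"delta_pos":[-0.6,0.9,0],"angular":[0,0,0],"claw":10},{"delta_pos":[-0.6,0.9,0],"angular":[0,0,0],"claw":10},{"delta_pos":[-0.6,0.9,0],"angular":[0,0,0],"claw":10},{"delta_pos":[-0.6,0.8,0],"angular":[0,0,0],"claw":10}]}'
python3 -m handwheel '{"rows":[{"delta_pos":[-0.4,0.6,0],"angular":[0,0,0],"claw":10},{"delta_pos":[-0.3,0.3,0],"angular":[0,0,0],"claw":10},{"delta_pos":[0,0,0],"angular":[0,0,0],"claw":10},{"delta_pos":[0,0,0],"angular":[0,0,0],"claw":10}]}'
```

```text
t: 19.12
ee_pos: [0.5873, 0.1322, 0.2287]
orientation: [-3.14, 0.0, 1.57]
force: [0.3, 0.3, -3.6]
grip_width: 0.335
gripper_force: 49.9
t: 19.62
ee_pos: [0.6091, 0.1163, 0.2293]
orientation: [-3.141, -0.0, 1.571]
force: [-0.3, 0.7, -4.1]
grip_width: 0.334
gripper_force: 49.9
```

```bash
python3 -m handwheel '{"rows":[{"delta_pos":[0,0.05,0.5],"angular":[0,0,0],"claw":10},{"delta_pos":[0,0,1],"angular":[0,0,0],"claw":10},{"delta_pos":[0,0,1],"angular":[0,0,0],"claw":10},{"delta_pos":[0,0,0.7],"angular":[0,0,0],"claw":10},{"delta_pos":[0,0,0.3],"angular":[0,0,0],"claw":10},{"delta_pos":[0,0,0.1],"angular":[0,0,0],"claw":10},{"delta_pos":[0,0,0],"angular":[0,0,0],"claw":10},{"delta_pos":[0,0,0.05],"angular":[0,0,0],"claw":10},{"delta_pos":[0,0,0.05],"angular":[0,0,0],"claw":10},{"delta_pos":[0,0,0],"angular":[0,0,0],"claw":10}]}'
python3 -m handwheel '{"rows":[{"delta_pos":[0,0,0.04],"angular":[0,0,0],"claw":10},{"delta_pos":[0,0,0],"angular":[0,0,0],"claw":10}]}'
```

```text
t: 20.88
ee_pos: [0.6111, 0.1153, 0.1369]
orientation: [3.142, 0.0, 1.57]
force: [-0.3, 0.3, -3.5]
grip_width: 0.332
gripper_force: 49.8
t: 21.12
ee_pos: [0.611, 0.1153, 0.1357]
orientation: [-3.142, 0.0, 1.57]
force: [-0.9, -0.4, -2.9]
grip_width: 0.333
gripper_force: 49.8
```

```bash
python3 -m handwheel '{"rows":[{"delta_pos":[0,0,0.05],"angular":[0,0,0],"claw":10},{"delta_pos":[0,0,0],"angular":[0,0,0],"claw":10}]}'
python3 -m handwheel '{"rows":[{"delta_pos":[0,0,0],"angular":[0,0,0],"claw":30},{"delta_pos":[0,0,0],"angular":[0,0,0],"claw":33},{"delta_pos":[0,0,0],"angular":[0,0,0],"claw":37},{"delta_pos":[0,0,0],"angular":[0,0,0],"claw":45},{"delta_pos":[0,0,0],"angular":[0,0,0],"claw":60},{"delta_pos":[0,0,0],"angular":[0,0,0],"claw":70},{"delta_pos":[0,0,0],"angular":[0,0,0],"claw":70},{"delta_pos":[0,0,-0.5],"angular":[0,0,0],"claw":70},{"delta_pos":[0,0,-1],"angular":[0,0,0],"claw":70},{"delta_pos":[0,0,-1],"angular":[0,0,0],"claw":70},{"delta_pos":[0,0,-1],"angular":[0,0,0],"claw":70},{"delta_pos":[0,0,-0.5],"angular":[0,0,0],"claw":70}]}' 40
```

```text
t: 21.38
ee_pos: [0.6114, 0.1155, 0.1357]
orientation: [3.14, 0.0, 1.57]
force: [-2.4, -2.3, 5.8]
grip_width: 0.338
gripper_force: 50.9
t: 22.88
ee_pos: [0.6116, 0.1157, 0.2368]
orientation: [3.139, -0.001, 1.57]
force: [-0.2, 0.2, -0.1]
grip_width: 0.82
gripper_force: 0.0
```

```bash
python3 -m handwheel '{"rows":[{"delta_pos":[-0.8,-0.6,0],"angular":[0,0,0],"claw":70},{"delta_pos":[-1,-0.6,0],"angular":[0,0,0],"claw":70},{"delta_pos":[-1,-0.6,0],"angular":[0,0,0],"claw":70},{"delta_pos":[-1,-0.6,0],"angular":[0,0,0],"claw":70},{"delta_pos":[-1,-0.7,0],"angular":[0,0,0],"claw":70},{"delta_pos":[-1,-0.7,0],"angular":[0,0,0],"claw":70},{"delta_pos":[-1,-0.7,0],"angular":[0,0,0],"claw":70},{"delta_pos":[-1,-0.7,0],"angular":[0,0,0],"claw":70},{"delta_pos":[-1,-0.7,0],"angular":[0,0,0],"claw":70},{"delta_pos":[-1,-0.7,0],"angular":[0,0,0],"claw":70},{"delta_pos":[-1,-0.6,0],"angular":[0,0,0],"claw":70},{"delta_pos":[0,0,0],"angular":[0,0,0],"claw":70}]}'
python3 - <<'E'
from station import *; from vis import *
s=observe(); c=capture("wrist"); R,t=wrist_pose(c,s); print(s["ee_pos"])
cv2.imwrite("pics/w4.png",c["img"])
for n,X,tol in (("red",(.431,-.11,.115),45),("blue",(.449,.071,.092),45),("white",(.612,.0005,.006),30),("sage",(.6138,-.1145,.006),28)):
    p=proj(c,X,R,t)[0]
    try: m,ce,N,bb=flood(c["img"],p,tol)
    except Exception: print(n,p,"out"); continue
    cs,_=cv2.findContours(m,0,2); cc=cv2.minEnclosingCircle(max(cs,key=cv2.contourArea))
    print(n,np.round(p),np.round(ce,1),N,list(map(int,bb)),round(cc[1],1),np.round(ray_plane(c,ce,X[2],R,t),4),np.round(ray_plane(c,cc[0],X[2],R,t),4))
E
```

```text
t: 24.38
ee_pos: [0.4296, -0.1565, 0.2345]
orientation: [-3.141, 0.001, 1.566]
force: [0.2, -0.2, 0.2]
grip_width: 0.82
gripper_force: 0.0
[ 0.42959502 -0.15651838  0.23449749]
red [256. 137.] [255.7 138.5] 833 [240, 271, 122, 155] 16.6 [ 0.4304 -0.1113  0.115 ] [ 0.4305 -0.1112  0.115 ]
blue [ 279.13873945 -103.78962062] out
white [421.  25.] [434.3  26.2] 2349 [410, 461, 0, 70] 39.3 [6.279e-01 2.000e-04 6.000e-03] [ 0.6265 -0.0061  0.006 ]
sage [410. 131.] [408.7 131. ] 4601 [372, 447, 91, 169] 40.8 [ 0.6127 -0.1148  0.006 ] [ 0.6132 -0.1144  0.006 ]
```

View pics/w4.png

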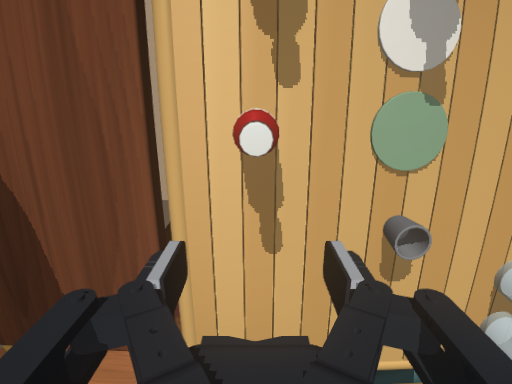

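Red's cap at (256,138.5) gives (0.4305, -0.1113), and sage at (409,131) confirms the row fit.

```bash
python3 -m handwheel '{"rows":[{"delta_pos":[0.8,0,0],"angular":[0,0,0],"claw":70},{"delta_pos":[0.6,0,0],"angular":[0,0,0],"claw":70},{"delta_pos":[0.32,0,0],"angular":[0,0,0],"claw":70},{"delta_pos":[0,0,0.5],"angular":[0,0,0],"claw":70},{"delta_pos":[0,0,1],"angular":[0,0,0],"claw":70},{"delta_pos":[0,0,1],"angular":[0,0,0],"claw":70},{"delta_pos":[0,0,1],"angular":[0,0,0],"claw":70},{"delta_pos":[0,0,0.9],"angular":[0,0,0],"claw":70},{"delta_pos":[0,0,0.5],"angular":[0,0,0],"claw":70},{"delta_pos":[0,0,0.3],"angular":[0,0,0],"claw":70},{"delta_pos":[0,0,0],"angular":[0,0,0],"claw":70},{"delta_pos":[0,0,0],"angular":[0,0,0],"claw":60}]}'
```

```text
t: 25.92
ee_pos: [0.4314, -0.1116, 0.1051]
orientation: [3.141, 0.0, 1.57]
force: [-0.3, -0.7, -0.4]
grip_width: 0.702
gripper_force: 0.0
```

```bash
python3 -m handwheel '{"rows":[{"delta_pos":[0,-0.03,0],"angular":[0,0,0],"claw":50},{"delta_pos":[0,0,0],"angular":[0,0,0],"claw":42},{"delta_pos":[0,0,0],"angular":[0,0,0],"claw":36},{"delta_pos":[0,0,0],"angular":[0,0,0],"claw":33},{"delta_pos":[0,0,0],"angular":[0,0,0],"claw":30},{"delta_pos":[0,0,0],"angular":[0,0,0],"claw":27},{"delta_pos":[0,0,0],"angular":[0,0,0],"claw":20},{"delta_pos":[0,0,0],"angular":[0,0,0],"claw":10},{"delta_pos":[0,0,0],"angular":[0,0,0],"claw":10}]}' 50
python3 -m handwheel '{"rows":[{"delta_pos":[0,0,-0.3],"angular":[0,0,0],"claw":10},{"delta_pos":[0,0,-0.7],"angular":[0,0,0],"claw":10},{"delta_pos":[0,0,-1],"angular":[0,0,0],"claw":10},{"delta_pos":[0,0,-1],"angular":[0,0,0],"claw":10},{"delta_pos":[0.2,0.35,-0.7],"angular":[0,0,0],"claw":10},{"delta_pos":[0.4,0.7,-0.3],"angular":[0,0,0],"claw":10},{"delta_pos":[0.6,0.9,0],"angular":[0,0,0],"claw":10},{"delta_pos":[0.6,0.9,0],"angular":[0,0,0],"claw":10},{"delta_pos":[0.6,0.9,0],"angular":[0,0,0],"claw":10},{"delta_pos":[0.6,0.9,0],"angular":[0,0,0],"claw":10},{"delta_pos":[0.5,0.9,0],"angular":[0,0,0],"claw":10},{"delta_pos":[0.4,0.8,0],"angular":[0,0,0],"claw":10}]}'
python3 -m handwheel '{"rows":[{"delta_pos":[0.4,0.6,0],"angular":[0,0,0],"claw":10},{"delta_pos":[0.18,0.3,0],"angular":[0,0,0],"claw":10},{"delta_pos":[0,0,0],"angular":[0,0,0],"claw":10},{"delta_pos":[0,0,0],"angular":[0,0,0],"claw":10}]}'
```

```text
t: 27.05
ee_pos: [0.4304, -0.1116, 0.1047]
orientation: [3.141, 0.0, 1.57]
force: [-0.2, -0.1, 5.4]
grip_width: 0.313
gripper_force: 48.9
t: 28.55
ee_pos: [0.5892, -0.0135, 0.2044]
orientation: [-3.14, -0.0, 1.571]
force: [-0.2, -0.7, -2.7]
grip_width: 0.309
gripper_force: 49.5
t: 29.05
ee_pos: [0.6109, -0.0003, 0.2045]
orientation: [-3.141, 0.001, 1.57]
force: [0.9, -0.2, -2.6]
grip_width: 0.313
gripper_force: 49.5
```

```bash
python3 -m handwheel '{"rows":[{"delta_pos":[0,0.03,0.5],"angular":[0,0,0],"claw":10},{"delta_pos":[0,0,1],"angular":[0,0,0],"claw":10},{"delta_pos":[0,0,1],"angular":[0,0,0],"claw":10},{"delta_pos":[0,0,0.7],"angular":[0,0,0],"claw":10},{"delta_pos":[0,0,0.3],"angular":[0,0,0],"claw":10},{"delta_pos":[0,0,0.1],"angular":[0,0,0],"claw":10},{"delta_pos":[0,0,0],"angular":[0,0,0],"claw":10},{"delta_pos":[0,0,0.05],"angular":[0,0,0],"claw":10},{"delta_pos":[0,0,0.05],"angular":[0,0,0],"claw":10},{"delta_pos":[0,0,0.04],"angular":[0,0,0],"claw":10},{"delta_pos":[0,0,0],"angular":[0,0,0],"claw":10}]}'
python3 -m handwheel '{"rows":[{"delta_pos":[0,0,0.04],"angular":[0,0,0],"claw":10},{"delta_pos":[0,0,0],"angular":[0,0,0],"claw":10}]}'
```

```text
t: 30.42
ee_pos: [0.6122, 0.0003, 0.111]
orientation: [-3.142, 0.0, 1.57]
force: [-0.9, -0.5, -1.7]
grip_width: 0.306
gripper_force: 49.6
t: 30.68
ee_pos: [0.6126, 0.0004, 0.1108]
orientation: [3.141, 0.0, 1.57]
force: [-1.6, -0.5, 5.1]
grip_width: 0.312
gripper_force: 50.2
```

```bash
python3 -m handwheel '{"rows":[{"delta_pos":[0,0,0],"angular":[0,0,0],"claw":29},{"delta_pos":[0,0,0],"angular":[0,0,0],"claw":32},{"delta_pos":[0,0,0],"angular":[0,0,0],"claw":37},{"delta_pos":[0,0,0],"angular":[0,0,0],"claw":45},{"delta_pos":[0,0,0],"angular":[0,0,0],"claw":60},{"delta_pos":[0,0,0],"angular":[0,0,0],"claw":70},{"delta_pos":[0,0,0],"angular":[0,0,0],"claw":70},{"delta_pos":[0,0,-0.5],"angular":[0,0,0],"claw":70},{"delta_pos":[0,0,-1],"angular":[0,0,0],"claw":70},{"delta_pos":[0,0,-1],"angular":[0,0,0],"claw":70},{"delta_pos":[0,0,-1],"angular":[0,0,0],"claw":70},{"delta_pos":[0,0,-0.5],"angular":[0,0,0],"claw":70}]}' 40
python3 -m handwheel '{"rows":[{"delta_pos":[0.1,-0.9,0],"angular":[0,0,0],"claw":70},{"delta_pos":[0.1,-0.9,0],"angular":[0,0,0],"claw":70},{"delta_pos":[0.1,-0.9,0],"angular":[0,0,0],"claw":70},{"delta_pos":[0.1,-0.9,0],"angular":[0,0,0],"claw":70},{"delta_pos":[0.1,-0.9,0],"angular":[0,0,0],"claw":70},{"delta_pos":[0.1,-0.9,0],"angular":[0,0,0],"claw":70},{"delta_pos":[0.2,-0.8,0],"angular":[0,0,0],"claw":70},{"delta_pos":[0,-0.34,0],"angular":[0,0,0],"claw":70},{"delta_pos":[0,0,0],"angular":[0,0,0],"claw":70},{"delta_pos":[0,0,0],"angular":[0,0,0],"claw":70}]}'
python3 - <<'E'
from station import *; from vis import *
s=observe(); c=capture("wrist"); R,t=wrist_pose(c,s); print(s["ee_pos"])
X=(.449,.071,.092); p=proj(c,X,R,t)[0]; m,ce,N,bb=flood(c["img"],p,45); print(p,ce,N,bb,ray_plane(c,ce,.092,R,t))
E
```

```text
t: 32.17
ee_pos: [0.6129, 0.0006, 0.2123]
orientation: [3.139, -0.0, 1.57]
force: [-1.0, 0.6, -0.1]
grip_width: 0.818
gripper_force: 0.0
t: 33.42
ee_pos: [0.4496, 0.0202, 0.2102]
orientation: [3.141, -0.0, 1.57]
force: [0.9, 0.3, -0.0]
grip_width: 0.82
gripper_force: 0.0
[0.44958781 0.02024543 0.21015651]
[253.84085784 131.94346617] (np.float64(254.25025227043392), np.float64(132.54187689202826)) 991 (np.int64(237), np.int64(271), np.int64(115), np.int64(150)) [0.44932882 0.07052317 0.092     ]
```

```bash
python3 -m handwheel '{"rows":[{"delta_pos":[0.8,0,0],"angular":[0,0,0],"claw":70},{"delta_pos":[0.8,0,0],"angular":[0,0,0],"claw":70},{"delta_pos":[0.41,0,0],"angular":[0,0,0],"claw":70},{"delta_pos":[0,0,0.5],"angular":[0,0,0],"claw":70},{"delta_pos":[0,0,1],"angular":[0,0,0],"claw":70},{"delta_pos":[0,0,1],"angular":[0,0,0],"claw":70},{"delta_pos":[0,0,1],"angular":[0,0,0],"claw":70},{"delta_pos":[0,0,0.9],"angular":[0,0,0],"claw":70},{"delta_pos":[0,0,0.4],"angular":[0,0,0],"claw":70},{"delta_pos":[0,0,0.3],"angular":[0,0,0],"claw":70},{"delta_pos":[0,0,0],"angular":[0,0,0],"claw":70},{"delta_pos":[0,0,0],"angular":[0,0,0],"claw":60}]}'
python3 -m handwheel '{"rows":[{"delta_pos":[0,0,0],"angular":[0,0,0],"claw":50},{"delta_pos":[0,0,0],"angular":[0,0,0],"claw":42},{"delta_pos":[0,0,0],"angular":[0,0,0],"claw":36},{"delta_pos":[0,0,0],"angular":[0,0,0],"claw":33},{"delta_pos":[0,0,0],"angular":[0,0,0],"claw":30},{"delta_pos":[0,0,0],"angular":[0,0,0],"claw":27},{"delta_pos":[0,0,0],"angular":[0,0,0],"claw":20},{"delta_pos":[0,0,0],"angular":[0,0,0],"claw":10},{"delta_pos":[0,0,0],"angular":[0,0,0],"claw":10}]}' 50
```

```text
t: 34.98
ee_pos: [0.4492, 0.0707, 0.0831]
orientation: [3.141, -0.0, 1.57]
force: [0.5, -0.4, -0.4]
grip_width: 0.703
gripper_force: 0.0
t: 36.1
ee_pos: [0.4492, 0.0707, 0.0828]
orientation: [3.141, -0.0, 1.57]
force: [0.4, -0.9, 6.2]
grip_width: 0.331
gripper_force: 49.1
```

```bash
python3 -m handwheel '{"rows":[{"delta_pos":[0,0,-0.3],"angular":[0,0,0],"claw":10},{"delta_pos":[0,0,-0.7],"angular":[0,0,0],"claw":10},{"delta_pos":[0,0,-1],"angular":[0,0,0],"claw":10},{"delta_pos":[0,0,-1],"angular":[0,0,0],"claw":10},{"delta_pos":[-0.4,0.2,-0.7],"angular":[0,0,0],"claw":10},{"delta_pos":[-0.7,0.4,-0.3],"angular":[0,0,0],"claw":10},{"delta_pos":[-0.9,0.6,0],"angular":[0,0,0],"claw":10},{"delta_pos":[-0.9,0.8,0],"angular":[0,0,0],"claw":10},{"delta_pos":[-0.9,0.9,0],"angular":[0,0,0],"claw":10},{"delta_pos":[-0.9,0.9,0],"angular":[0,0,0],"claw":10},{"delta_pos":[-0.9,0.9,0],"angular":[0,0,0],"claw":10},{"delta_pos":[-0.9,0.8,0],"angular":[0,0,0],"claw":10}]}'
python3 -m handwheel '{"rows":[{"delta_pos":[-0.6,0.7,0],"angular":[0,0,0],"claw":10},{"delta_pos":[-0.3,0.4,0],"angular":[0,0,0],"claw":10},{"delta_pos":[0,0,0],"angular":[0,0,0],"claw":10},{"delta_pos":[0,0,0],"angular":[0,0,0],"claw":10}]}'
```

```text
t: 37.6
ee_pos: [0.5861, -0.0925, 0.1822]
orientation: [-3.14, -0.001, 1.571]
force: [-0.7, -0.4, -2.2]
grip_width: 0.335
gripper_force: 49.6
t: 38.1
ee_pos: [0.6129, -0.1133, 0.1825]
orientation: [-3.141, -0.001, 1.571]
force: [0.2, 0.0, -1.7]
grip_width: 0.331
gripper_force: 49.7
```

```bash
python3 -m handwheel '{"rows":[{"delta_pos":[-0.05,0,0.5],"angular":[0,0,0],"claw":10},{"delta_pos":[0,0,1],"angular":[0,0,0],"claw":10},{"delta_pos":[0,0,1],"angular":[0,0,0],"claw":10},{"delta_pos":[0,0,0.7],"angular":[0,0,0],"claw":10},{"delta_pos":[0,0,0.3],"angular":[0,0,0],"claw":10},{"delta_pos":[0,0,0.1],"angular":[0,0,0],"claw":10},{"delta_pos":[0,0,0],"angular":[0,0,0],"claw":10},{"delta_pos":[0,0,0.05],"angular":[0,0,0],"claw":10},{"delta_pos":[0,0,0.05],"angular":[0,0,0],"claw":10},{"delta_pos":[0,0,0.03],"angular":[0,0,0],"claw":10},{"delta_pos":[0,0,0],"angular":[0,0,0],"claw":10}]}'
python3 -m handwheel '{"rows":[{"delta_pos":[0,0,0.04],"angular":[0,0,0],"claw":10},{"delta_pos":[0,0,0],"angular":[0,0,0],"claw":10}]}'
```

```text
t: 39.48
ee_pos: [0.6137, -0.1156, 0.0893]
orientation: [3.142, 0.0, 1.57]
force: [0.1, -0.2, -1.9]
grip_width: 0.328
gripper_force: 49.8
t: 39.72
ee_pos: [0.614, -0.1157, 0.0889]
orientation: [3.141, 0.0, 1.57]
force: [-0.0, -0.7, 4.7]
grip_width: 0.334
gripper_force: 50.2
```

```bash
python3 -m handwheel '{"rows":[{"delta_pos":[0,0,0],"angular":[0,0,0],"claw":29},{"delta_pos":[0,0,0],"angular":[0,0,0],"claw":32},{"delta_pos":[0,0,0],"angular":[0,0,0],"claw":37},{"delta_pos":[0,0,0],"angular":[0,0,0],"claw":45},{"delta_pos":[0,0,0],"angular":[0,0,0],"claw":60},{"delta_pos":[0,0,0],"angular":[0,0,0],"claw":70},{"delta_pos":[0,0,0],"angular":[0,0,0],"claw":70},{"delta_pos":[0,0,-0.5],"angular":[0,0,0],"claw":70},{"delta_pos":[0,0,-1],"angular":[0,0,0],"claw":70},{"delta_pos":[0,0,-1],"angular":[0,0,0],"claw":70},{"delta_pos":[0,0,-1],"angular":[0,0,0],"claw":70},{"delta_pos":[0,0,-1],"angular":[0,0,0],"claw":70}]}' 40
python3 -m handwheel '{"rows":[{"delta_pos":[0,-0.5,-0.5],"angular":[0,0,0],"claw":70},{"delta_pos":[0,-0.9,-0.5],"angular":[0,0,0],"claw":70},{"delta_pos":[0,-0.9,-0.5],"angular":[0,0,0],"claw":70},{"delta_pos":[0,-0.9,-0.5],"angular":[0,0,0],"claw":70},{"delta_pos":[-0.6,-0.9,-0.5],"angular":[0,0,0],"claw":70},{"delta_pos":[-0.9,-0.9,-0.5],"angular":[0,0,0],"claw":70},{"delta_pos":[-0.9,-0.9,0],"angular":[0,0,0],"claw":70},{"delta_pos":[-0.9,-0.6,0],"angular":[0,0,0],"claw":70},{"delta_pos":[-0.9,0,0],"angular":[0,0,0],"claw":70},{"delta_pos":[-0.9,0,0],"angular":[0,0,0],"claw":70},{"delta_pos":[-0.9,0,0],"angular":[0,0,0],"claw":70},{"delta_pos":[-0.9,0,0],"angular":[0,0,0],"claw":70}]}'
python3 - <<'E'
from station import *; from vis import *
c=capture("top"); cv2.imwrite("pics/top1.png",cv2.resize(c["img"][120:280,60:420],None,fx=2.2,fy=2.2,interpolation=cv2.INTER_CUBIC))
d=capture("side"); cv2.imwrite("pics/side1.png",d["img"])
E
```

```text
t: 41.22
ee_pos: [0.6138, -0.1156, 0.2027]
orientation: [3.141, 0.0, 1.57]
force: [0.3, 0.5, -0.4]
grip_width: 0.819
gripper_force: 0.0
t: 42.72
ee_pos: [0.4507, -0.2891, 0.2758]
orientation: [-3.141, 0.0, 1.57]
force: [-0.2, 1.4, 0.6]
grip_width: 0.822
gripper_force: 0.0
```

View pics/top1.png

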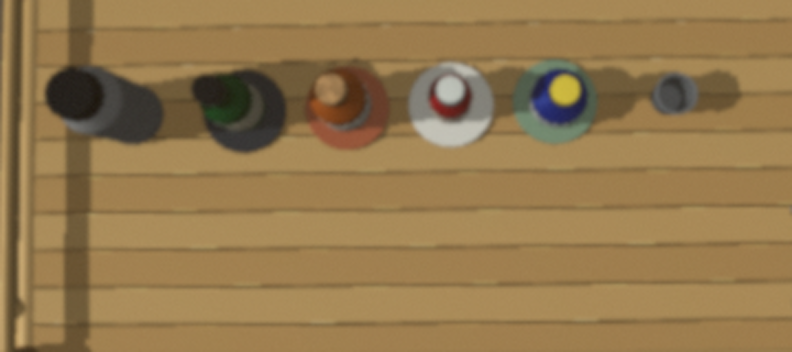

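View pics/side1.png

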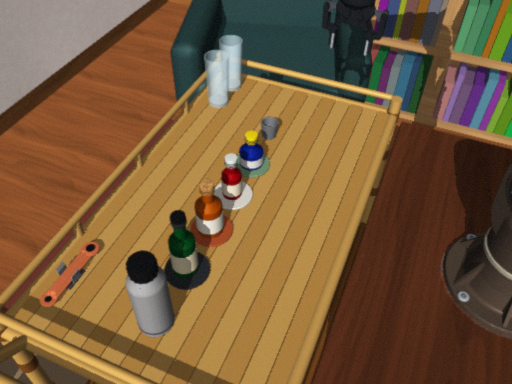

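All four bottles stand upright on the coasters in the right order, with the top-crop caps at (207,88), (332,88), (449,90) and (565,90). I'll check centring numerically.

Run:
```python
from station import *; from vis import *
c=capture("top")
for n,uv,z,g in (("green",(207,88),.171,(.6087,.2305)),("amber",(331,87),.146,(.6103,.1155)),("red",(450,90),.121,(.612,.0005)),("blue",(565,90),.098,(.6137,-.1145))):
    x=ray_plane(c,(uv[0]/2.2+60-.3,uv[1]/2.2+120-.3),z)[:2]; print(n,np.round(x,4),np.round((x-g)*1e3,1),"mm")
d=capture("side")
for n,X in (("green",(.6087,.2305,.171)),("amber",(.6103,.1155,.146)),("red",(.612,.0005,.121)),("blue",(.6137,-.1145,.098))): print(n,proj(d,X).round(1))
print(observe()["ee_pos"])
```

```text
green [0.6108 0.2301] [ 2.1 -0.4] mm
amber [0.6135 0.1159] [3.2 0.4] mm
red [0.6124 0.0014] [0.4 0.9] mm
blue [ 0.614  -0.1145] [ 0.3 -0. ] mm
green [[178.3 214.9]]
amber [[207.4 183. ]]
red [[231.3 156.8]]
blue [[251.4 134. ]]
[ 0.45102    -0.28800517  0.27555465]
```

All four bottles are within about 4 mm of their coaster centres, and the arm is clear.

```bash
python3 -c "
from station import hand_in; print(hand_in())"
```

```text
the job is handed in; nothing more can be done
None
```

The job is handed in: from the flask, green, amber, red and blue stand upright on their own coasters, each measured within about 4 mm of centre, and the flask and jigger were not touched; the hand-in returned no verdict.

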